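Power up the till corner of a book-signing table

TASK

Switch on the till corner in this order: press down the hinged paddle switch on the socket block, then the round button on the receipt printer, then the wide bar key on the card terminal. Press each one lightly with a fingertip until it is all the way down (it stays down by itself). Do not grasp, lift or shove the three devices, and leave the books, glasses case, phone and mug undisturbed.

Things in the scene. Friction and masses are not known exactly. Their poses are not given: they have to be found in the camera images.
- socket: White socket block with two round sockets, loose on the table, 74 (its x) x 150 (its y) x 40 mm high. Origin: centre of its underside. It carries the paddle switch near its -y end, on top.
- paddle (a joint): The paddle switch's angle in rad: 0 = off, its +x end raised; grows as it is pressed, 0.22 = all the way down, flat on the block. Some start a little down (up to 0.04). It stays where it is left; about 2 to 3 N near its raised end moves it. Its cap is on rubber: under the finger it gives about 1 mm per 6 N more, up to 3 mm, and springs back when let go.
- paddle_end (a point): Point on the upper face of the grey paddle (46 mm long in the block's x, 34 mm wide, 6 mm thick), 8 mm in from its raised (+x) end and midway across: the place to press; it moves with the paddle. With the paddle raised it is about 56 mm above the table, all the way down about 47.5 mm. The paddle's hinge is at its -x end, 38 mm from this point.
- printer: Black receipt printer with a grey lid and a bit of paper showing, loose on the table, 130 (its x) x 124 (its y) x 80 mm high (lid to 83 mm, paper to 101 mm). Origin: centre of its underside.
- button (a joint): Travel in m of the printer's round button: 0 = off, up; 0.006 = all the way down. It stays where it is left; about 2.5 N moves it. The cap is on rubber: under the finger it gives about 1 mm per 6 N more, up to 3 mm, and springs back when let go.
- button_top (a point): Centre of the top of the printer's round grey button (30 mm across, in a flat steel ring), near the corner at the printer's -x, +y. It moves with the button: 89.5 mm above the table when up, 83.5 mm when all the way down.
- terminal: Grey card terminal lying flat, loose on the table, 160 (its x) x 80 (its y) x 34 mm high, with a black screen at its +x half and nine small painted-flat keys. Origin: centre of its underside.
- barkey (a joint): Travel in m of the terminal's bar key: 0 = off, up; 0.006 = all the way down. It stays where it is left; about 2.5 N moves it. The cap is on rubber: under the finger it gives about 1 mm per 6 N more, up to 3 mm, and springs back when let go.
- barkey_top (a point): Centre of the top of the terminal's wide white bar key (20 mm in the terminal's x, 54 mm in its y), at the terminal's -x end below the small keys. It moves with the key: 43.6 mm above the table when up, 37.6 mm when all the way down.
- books: Bystander: loose pile of three paperbacks, 130 x 200 mm, 70 mm high. Origin: centre of the underside.
- case: Bystander: dark red-brown glasses case, 66 x 160 mm, 45 mm high. Origin: centre of the underside.
- phone: Bystander: phone in a black wallet, 150 x 78 mm, 14 mm thick. Origin: centre of the underside.
- mug: Bystander: white mug, 80 mm across, 90 mm high. Origin: centre of the underside.
Not all that is in view belongs to the job. Leave any purple look-alike of the printer alone. What is shaped like the terminal but blue is not meant.

How it is judged:
By the outcome, as a careful person would: the job done as asked, in the order asked, and still so for the second after the job is handed in, with the robot touching nothing.
It also fails if it takes over 53 s, if anything falls off the work surface, if the arm or the gripper's body presses on something with over 40 N, if the wrist force passes 120 N, or if a joint passes its speed limit or range.

ROBOT

A 6-joint arm with a two-finger parallel gripper is mounted at the origin on the work surface. World frame = base frame: x ahead of the robot, y to its left, z up, the work surface at z = 0. Lengths are in m, angles in rad, forces in N, time in s.
With the tool pointing down it reaches from about 0.3 to 0.875 m from the base axis. Payload 4.2 kg.
Tool frame: the origin (TCP) lies on the centre line of the jaws, within the pads' length; the fingertips stand bot.finger_overhang ahead of it and the grasp point (between the pads) lies 5 mm behind it (bot.finger_overhang is the distance from the TCP to the fingertips, in m); z points along the fingers, y is the line along which they close (so a half turn about z gives the same grasp; the last joint's range is limited). The gripper opens to 85 mm and grips with 20 to 120 N. Pads are 22 mm wide; open, the fingers measure 114 mm over their backs; the gripper's body (76 mm by 85 mm) begins 54 mm behind the grasp point. The pads swing forward as they close: fully open they stand 13 mm farther back than shut.
Start: joints at [1.151, 0.32, 1.565, -0, 1.257, -0.02], TCP at [0.224, 0.53, 0.245] pointing down, gripper open.
Joint ranges: [-3.11, 3.11], [-0.84, 2.01], [0.21, 2.61], [-1.34, 4.49], [0.05, 2.63], [-2.56, 2.56]. Speed limits (rad/s): [2.57, 2.57, 3.14, 3.14, 3.14, 3.14].

INTERFACE

Orientations are given as a 3x3 rotation matrix whose columns are the frame's x, y, z axes.
In Python, from rig import bot gives the robot as it stands.
- The arm moves only by the tool play_rows, never from a script. Its argument "deltas" is a list of rows, each a list of 3 entries, a list of its own where there are three numbers: the shift along the tool's x, y, z in m, then the turn about the tool's z in rad, then the opening in per cent of the stroke, from 0 (shut) to 100 (fully open). In form: [[[x, y, z], turn, gripper], ...]. A call has exactly 10 rows; each row shifts and turns the commanded pose from where the row before left it, along the tool's axes as they then stand; what a row does not reach is not made up. A row lasts 1/12 s, in which the tool goes at most 41.7 mm and 7.16 degrees, less where a joint would pass 70% of its speed; a pose out of reach is approached as far as the arm can. A call is refused whole if a number of a shift passes 0.0417 or a number of a turn 0.125, either way. A call with a gripper value outside its range is refused whole. The fingers move at their own pace and stop on an object; "grip_force" is the grip in N (left out, the last holds). Time passes only in rows, so rows that do not move let the fingers close, or fill a call up. It gives the time, the measured TCP pose, the force, the opening and the grip force at its end, in the units of the state.
- bot.state(): the state, without advancing time (a new reading comes with each control period).
- bot.camera(name): name is "scene" or "top" or "wrist"; returns the picture (400x640x3 uint8, red, green, blue); there is no depth.
- bot.calibration(name): a dict with "K" (3x3 intrinsics, pixels), "eye" and "rotation" of the camera in the world. Camera axes: x right, y down, z forward; pixel columns grow to the right and rows downward; lengths in m; the calibration is good to about 2 mm. A picture is of the moment at which its call begins: read the wrist's pose just before it. calibration takes no time and is no camera call; for the wrist camera it gives the pose at the moment of the call.
- bot.hand_in(): hands the job in; it is judged then, once.
The state is a dict: "clock": time; "joints": joint angles; "qvel": joint speeds; "effort": joint torques, N m; "tool_pos": TCP position; "orientation": TCP orientation; "ft_force": force on the tool from outside, world axes, zero at the start; "wrist_torque": the same for the moment, N m; "finger_gap": opening from 0.0 (shut) to 1.0 (fully open); "finger_force": force on a finger pad.
Only numpy, scipy, OpenCV 4.12 (cv2) and the standard library are available. Lean on these libraries where they do the work, as an engineer would, in place of code of your own. Each camera call takes 0.05 s, during which the arm holds its last target. There are 200 camera calls.

## Working session

There is one attempt and no reset: what is moved stays moved. The work goes in short steps, Python scripts to look and compute and a tool call to move; the robot and the scene stay as the last step left them, time stands still between calls to the robot, and variables do not carry over. Pictures are saved under pics/ and viewed, at most 10 in all, crops included, and the job is handed in when it is done.

Besides the shell and the picture viewer there is one more tool, called by a JSON object that holds its "api" and its "payload". play_rows: Moves the arm, as the interface text tells. Its arguments: {"type":"object","properties":{"deltas":{"type":"array"},"grip_force":{"type":"number"}},"required":["deltas"]}

```bash
mkdir -p pics; python3 - <<'E'
from rig import bot
import cv2
s=bot.state();print(s['clock'],s['tool_pos'],s['orientation'],s['ft_force'],bot.finger_overhang)
for n in('top','scene'):
    im=bot.camera(n);cv2.imwrite(f'pics/{n}0.png',im[:,:,::-1]);c=bot.calibration(n);print(n,c)
E
```

```text
0.0 [0.22364016 0.52924709 0.24444904] [[-9.21149931e-01  3.89207219e-01 -7.38456984e-04]
 [ 3.89207918e-01  9.21148415e-01 -1.67142650e-03]
 [ 2.96972200e-05 -1.82704771e-03 -9.99998331e-01]] [-0.20698954  0.55668229  0.1261582 ] 0.014
top {'K': array([[376.4736358 ,   0.        , 318.74275595],
       [  0.        , 376.4736358 , 196.61531291],
       [  0.        ,   0.        ,   1.        ]]), 'eye': array([0.29883908, 0.00665914, 1.27548948]), 'rotation': array([[ 1.73269580e-02, -9.75092308e-01,  2.21121611e-01],
       [-9.99849648e-01, -1.67480818e-02,  4.49267293e-03],
       [-6.77407989e-04, -2.21166209e-01, -9.75235894e-01]])}
scene {'K': array([[502.90509881,   0.        , 328.79512259],
       [  0.        , 502.90509881, 193.02773281],
       [  0.        ,   0.        ,   1.        ]]), 'eye': array([1.214552  , 0.96200899, 1.09513068]), 'rotation': array([[-0.82767531,  0.35572522, -0.43406584],
       [ 0.56088357,  0.5505911 , -0.61827103],
       [ 0.01905819, -0.75518806, -0.65523109]])}
```

View pics/top0.png

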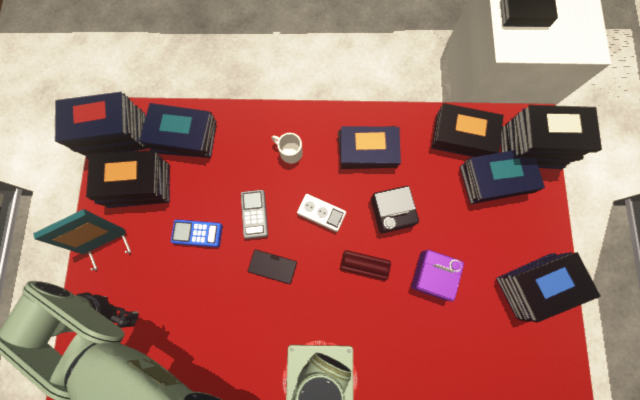

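View pics/scene0.png

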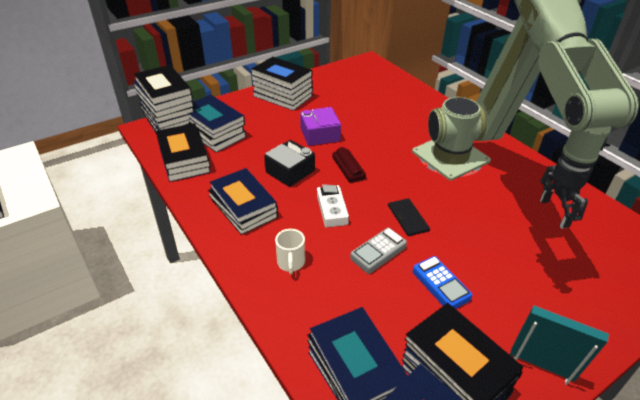

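The top view shows the terminal at (254,215), the socket at (322,212) with its paddle at (336,217), and the printer at (395,210) with its button at (389,224). The blue and purple look-alikes are at (196,233) and (440,275). Next I'll zoom in.

```bash
python3 - <<'E'
import cv2,numpy as np
t=cv2.imread('pics/top0.png')[180:250,235:425]
s=cv2.imread('pics/scene0.png')[135:275,255:415]
cv2.imwrite('pics/c1.png',cv2.resize(t,None,fx=4.2,fy=4.2,interpolation=cv2.INTER_CUBIC))
cv2.imwrite('pics/c2.png',cv2.resize(s,None,fx=4,fy=4,interpolation=cv2.INTER_CUBIC))
E
```

```text
(no output)
```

View pics/c1.png

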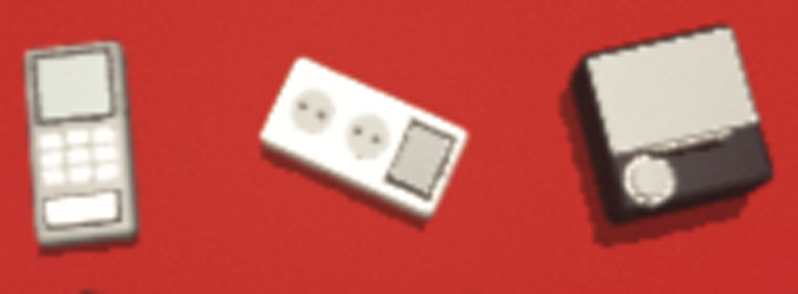

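View pics/c2.png

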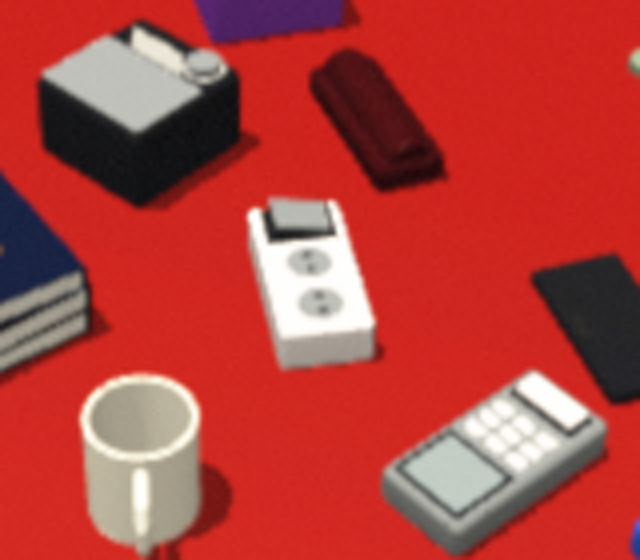

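Crop 1 shows the button at (649,180), the bar key at (82,209) and the paddle centred near (421,158), with its raised +x edge at upper right. Crop 2 shows the button at (205,64), the bar key at (551,400) and the paddle at (300,216), raised on its left/near side.

```bash
cat > h.py <<'E'
import numpy as np
from rig import bot
C={n:bot.calibration(n) for n in('top','scene')}
def ray(n,p,c=None):
    c=c or C[n];d=c['rotation']@np.linalg.inv(c['K'])@[p[0],p[1],1];return c['eye'],d/np.linalg.norm(d)
def plane(n,p,z,c=None):
    e,d=ray(n,p,c);return e+d*(z-e[2])/d[2]
def tri(a,b):
    (e,d),(f,g)=ray('top',a),ray('scene',b)
    A=np.c_[d,-g];t=np.linalg.lstsq(A,f-e,rcond=None)[0];P,Q=e+d*t[0],f+g*t[1];return (P+Q)/2,np.linalg.norm(P-Q)
E
cat > m.py <<'E'
from h import *
import cv2
np.set_printoptions(precision=4,suppress=True)
T=lambda u,v:((u+.5)/4.2-.5+235,(v+.5)/4.2-.5+180)
S=lambda u,v:((u+.5)/4-.5+255,(v+.5)/4-.5+135)
for n,a,b,z in(('button',(649,180),(205,64),.0895),('bar',(82,209),(551,400),.0436),('paddle',(421,158),(300,216),.0527)):
    print(n,tri(T(*a),S(*b)),plane('top',T(*a),z),plane('scene',S(*b),z))
top=cv2.imread('pics/top0.png')
hsv=cv2.cvtColor(top,cv2.COLOR_BGR2HSV)
m=((hsv[...,1]<140)|(hsv[...,2]<90)).astype(np.uint8)
for n,(x0,y0,x1,y1),z in(('term',(238,186,270,243),.034),('sock',(294,190,350,234),.04),('prn',(368,182,424,236),.08)):
    k=np.zeros_like(m);k[y0:y1,x0:x1]=m[y0:y1,x0:x1]
    c=max(cv2.findContours(k,0,1)[0],key=cv2.contourArea)[:,0]
    W=np.array([plane('top',p,z)[:2] for p in c])
    (q,sz,an)=cv2.minAreaRect((W*1000).astype(np.float32));print(n,q,sz,an)
# bright faces: socket white top
k=np.zeros_like(m);k[190:234,294:350]=(hsv[190:234,294:350,2]>235)&(hsv[190:234,294:350,1]<40)
c=max(cv2.findContours(k,0,1)[0],key=cv2.contourArea)[:,0]
print('socktop',cv2.minAreaRect((np.array([plane('top',p,.04)[:2] for p in c])*1000).astype(np.float32)))
for p in((303,58),(467,133),(432,216),(262,136)): print('sockcorner',plane('top',T(*p),.04)[:2])
for p in((412,122),(454,138),(425,198),(388,180)): print('padcorner',plane('top',T(*p),.0527)[:2])
for p in((268,200),(329,203),(336,232),(274,236)): print('padcornerS',plane('scene',S(*p),.0527)[:2])
E
python3 m.py
```

```text
button (array([ 0.488 , -0.214 ,  0.0857]), np.float64(0.00031478438959308287)) [ 0.4873 -0.2132  0.0895] [ 0.4909 -0.2097  0.0895]
bar (array([0.4644, 0.2231, 0.0417]), np.float64(0.000452071804380811)) [0.464  0.223  0.0436] [0.4659 0.2243 0.0436]
paddle (array([ 0.5077, -0.0417,  0.0492]), np.float64(0.0010089356942598088)) [ 0.5074 -0.0419  0.0527] [ 0.5097 -0.038   0.0527]
term (518.731201171875, 229.005615234375) (162.02879333496094, 81.92594146728516) 7.443613052368164
sock (525.82568359375, 4.026023864746094) (153.52801513671875, 80.77810668945312) 66.50640869140625
prn (532.81689453125, -231.9930877685547) (134.2028350830078, 135.78890991210938) 13.759852409362793
socktop ((528.4591674804688, 3.6968612670898438), (146.81199645996094, 71.51557159423828), 66.51504516601562)
sockcorner [0.5893 0.0529]
sockcorner [ 0.5304 -0.0788]
sockcorner [ 0.4637 -0.0514]
sockcorner [0.5251 0.0839]
padcorner [ 0.536  -0.0346]
padcorner [ 0.5238 -0.0677]
padcorner [ 0.476  -0.0453]
padcorner [ 0.4896 -0.0163]
padcornerS [ 0.5202 -0.0684]
padcornerS [ 0.481  -0.0386]
padcornerS [ 0.4967 -0.0063]
padcornerS [ 0.5406 -0.029 ]
```

Both views agree to within the calibration error. The targets are paddle_end (0.522,-0.048), button (0.489,-0.213) and bar key (0.4645,0.223). I'll move over the paddle with the fingers shut; tool x already lies along the block's x.

{"api": "play_rows", "payload": {"deltas": [[[-0.025, -0.0208, 0], 0, 0], [[-0.025, -0.0208, 0], 0, 0], [[-0.025, -0.0208, 0], 0, 0], [[-0.025, -0.0208, 0], 0, 0], [[-0.025, -0.0208, 0], 0, 0], [[-0.025, -0.0208, 0], 0, 0], [[-0.025, -0.0208, 0], 0, 0], [[-0.025, -0.0208, 0], 0, 0], [[-0.025, -0.0208, 0], 0, 0], [[-0.025, -0.0208, 0], 0, 0]], "grip_force": 20}}

```text
clock: 0.93
tool_pos: [0.3733, 0.2392, 0.2451]
orientation: [[-0.921, 0.389, -0.0], [0.389, 0.921, -0.0], [0.0, -0.0, -1.0]]
ft_force: [0.1, 0.0, -0.6]
finger_gap: 0.004
finger_force: 0.0
```

{"api": "play_rows", "payload": {"deltas": [[[-0.025, -0.0208, 0], 0, 0], [[-0.025, -0.0208, 0], 0, 0], [[-0.025, -0.0208, 0], 0, 0], [[-0.025, -0.0208, 0], 0, 0], [[-0.025, -0.0208, 0], 0, 0], [[-0.025, -0.0208, 0], 0, 0], [[-0.025, -0.0208, 0], 0, 0], [[-0.025, -0.0208, 0], 0, 0], [[-0.025, -0.0208, 0.03], 0, 0], [[-0.025, -0.0208, 0.03], 0, 0]]}}

```text
clock: 1.77
tool_pos: [0.5223, -0.0465, 0.1893]
orientation: [[-0.921, 0.39, 0.004], [0.39, 0.921, -0.0], [-0.004, 0.001, -1.0]]
ft_force: [0.0, 0.2, -0.1]
finger_gap: -0.002
finger_force: 0.0
```

```bash
python3 - <<'E'
from rig import bot
import cv2,numpy as np
np.set_printoptions(precision=4,suppress=True)
s=bot.state();print(s['clock'],s['tool_pos'],s['orientation'],s['ft_force'],s['finger_gap'])
c=bot.calibration('wrist');im=bot.camera('wrist');cv2.imwrite('pics/w1.png',im[:,:,::-1]);print(c)
for P in([.522,-.0475,.056],):
    p=c['K']@(c['rotation'].T@(np.array(P)-c['eye']));print(p[:2]/p[2])
t=s['tool_pos']+s['orientation']@[0,0,.014];p=c['K']@(c['rotation'].T@(t-c['eye']));print('tip',p[:2]/p[2])
E
```

```text
1.7667 [ 0.5223 -0.0465  0.1893] [[-0.921   0.3896  0.0045]
 [ 0.3896  0.921  -0.0003]
 [-0.0042  0.0015 -1.    ]] [ 0.0162  0.1729 -0.0582] -0.0018496465807927192
{'K': array([[297.4403,   0.    , 318.7051],
       [  0.    , 297.4403, 193.8795],
       [  0.    ,   0.    ,   1.    ]]), 'eye': array([ 0.4446, -0.0149,  0.3168]), 'rotation': array([[ 0.3899,  0.8693,  0.3038],
       [ 0.9208, -0.3689, -0.1263],
       [ 0.0023,  0.329 , -0.9443]])}
[318.2507 186.8529]
tip [320.3935 254.2607]
```

View pics/w1.png

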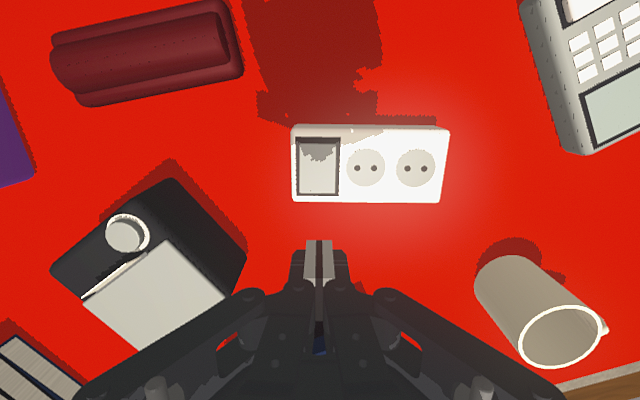

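The wrist view shows the paddle from (297,137) to (339,195). The projected press point (318,187) sits near its raised end, centred across, so it matches. Going down.

{"api": "play_rows", "payload": {"deltas": [[[0, 0, 0.02], 0, 0], [[0, 0, 0.02], 0, 0], [[0, 0, 0.02], 0, 0], [[0, 0, 0.02], 0, 0], [[0, 0, 0.02], 0, 0], [[0, 0, 0.007], 0, 0], [[0, 0, 0.004], 0, 0], [[0, 0, 0.002], 0, 0], [[0, 0, 0], 0, 0], [[0, 0, 0], 0, 0]]}}

```text
clock: 2.65
tool_pos: [0.5214, -0.0448, 0.0767]
orientation: [[-0.921, 0.389, 0.002], [0.389, 0.921, -0.0], [-0.002, 0.001, -1.0]]
ft_force: [0.0, -0.2, 0.8]
finger_gap: -0.002
finger_force: 0.0
```

{"api": "play_rows", "payload": {"deltas": [[[0, 0, 0.001], 0, 0], [[0, 0, 0.001], 0, 0], [[0, 0, 0.001], 0, 0], [[0, 0, 0.001], 0, 0], [[0, 0, 0.001], 0, 0], [[0, 0, 0.001], 0, 0], [[0, 0, 0], 0, 0], [[0, 0, 0], 0, 0], [[0, 0, 0], 0, 0], [[0, 0, 0], 0, 0]]}}

```text
clock: 3.48
tool_pos: [0.521, -0.0448, 0.0699]
orientation: [[-0.921, 0.389, 0.001], [0.389, 0.921, -0.0], [-0.001, 0.0, -1.0]]
ft_force: [0.8, 0.6, 2.2]
finger_gap: -0.001
finger_force: 0.7
```

{"api": "play_rows", "payload": {"deltas": [[[0, 0, 0.001], 0, 0], [[0, 0, 0.001], 0, 0], [[0, 0, 0.001], 0, 0], [[0, 0, 0.001], 0, 0], [[0, 0, 0.001], 0, 0], [[0, 0, 0.001], 0, 0], [[0, 0, 0.001], 0, 0], [[0, 0, 0.001], 0, 0], [[0, 0, 0], 0, 0], [[0, 0, 0], 0, 0]]}}

```text
clock: 4.32
tool_pos: [0.5205, -0.0447, 0.0616]
orientation: [[-0.921, 0.389, -0.001], [0.389, 0.921, 0.0], [0.001, 0.0, -1.0]]
ft_force: [1.2, 0.1, 2.6]
finger_gap: -0.003
finger_force: 0.7
```

{"api": "play_rows", "payload": {"deltas": [[[0, 0, 0.0005], 0, 0], [[0, 0, 0.0005], 0, 0], [[0, 0, 0], 0, 0], [[0, 0, 0], 0, 0], [[0, 0, 0], 0, 0], [[0, 0, 0], 0, 0], [[0, 0, 0], 0, 0], [[0, 0, 0], 0, 0], [[0, 0, 0], 0, 0], [[0, 0, 0], 0, 0]]}}

```text
clock: 5.15
tool_pos: [0.5206, -0.0447, 0.0608]
orientation: [[-0.921, 0.389, -0.0], [0.389, 0.921, 0.0], [0.0, 0.0, -1.0]]
ft_force: [1.5, 0.2, 3.8]
finger_gap: 0.0
finger_force: 1.8
```

{"api": "play_rows", "payload": {"deltas": [[[0, 0, 0.0005], 0, 0], [[0, 0, 0.0005], 0, 0], [[0, 0, 0], 0, 0], [[0, 0, 0], 0, 0], [[0, 0, 0], 0, 0], [[0, 0, 0], 0, 0], [[0, 0, 0], 0, 0], [[0, 0, 0], 0, 0], [[0, 0, 0], 0, 0], [[0, 0, 0], 0, 0]]}}

```text
clock: 5.98
tool_pos: [0.5207, -0.0447, 0.0601]
orientation: [[-0.921, 0.389, -0.0], [0.389, 0.921, 0.0], [0.0, 0.0, -1.0]]
ft_force: [-0.7, -0.5, 6.6]
finger_gap: -0.005
finger_force: 3.3
```

{"api": "play_rows", "payload": {"deltas": [[[0, 0, 0.0005], 0, 0], [[0, 0, 0], 0, 0], [[0, 0, 0], 0, 0], [[0, 0, 0], 0, 0], [[0, 0, -0.002], 0, 0], [[0, 0, -0.008], 0, 0], [[0, 0, -0.025], 0, 0], [[0, 0, -0.03], 0, 0], [[0, 0, -0.03], 0, 0], [[0, 0, -0.025], 0, 0]]}}

```text
clock: 6.82
tool_pos: [0.5204, -0.0448, 0.1811]
orientation: [[-0.921, 0.389, 0.0], [0.389, 0.921, 0.0], [0.0, 0.0, -1.0]]
ft_force: [0.3, -0.1, 0.4]
finger_gap: 0.002
finger_force: 0.0
```

{"api": "play_rows", "payload": {"deltas": [[[-0.005, -0.024, 0], 0, 0], [[-0.005, -0.024, 0], 0, 0], [[-0.005, -0.024, 0], 0, 0], [[-0.005, -0.024, 0], 0, 0], [[-0.005, -0.024, 0], 0, 0], [[-0.005, -0.024, 0], 0, 0], [[-0.006, -0.024, 0], 0, 0], [[0, 0, 0], -0.11, 0], [[0, 0, 0], -0.11, 0], [[0, 0, 0], -0.11, 0]]}}

```text
clock: 7.65
tool_pos: [0.4877, -0.2139, 0.1789]
orientation: [[-0.998, 0.066, -0.002], [0.066, 0.998, 0.001], [0.002, 0.001, -1.0]]
ft_force: [1.0, 0.1, 0.0]
finger_gap: -0.001
finger_force: 0.0
```

{"api": "play_rows", "payload": {"deltas": [[[0, 0, 0], -0.11, 0], [[0, 0, 0], -0.1, 0], [[0, 0, 0], -0.1, 0], [[0, 0, 0], 0, 0], [[0, 0, 0], 0, 0], [[0, 0, 0], 0, 0], [[0, 0, 0], 0, 0], [[0, 0, 0], 0, 0], [[0, 0, 0], 0, 0], [[0, 0, 0], 0, 0]]}}

```text
clock: 8.48
tool_pos: [0.4885, -0.2135, 0.1793]
orientation: [[-0.971, -0.237, 0.0], [-0.237, 0.971, 0.0], [-0.0, 0.0, -1.0]]
ft_force: [0.4, 0.4, 0.9]
finger_gap: -0.004
finger_force: 0.0
```

```bash
python3 - <<'E'
from rig import bot
import cv2,numpy as np
np.set_printoptions(precision=4,suppress=True)
s=bot.state();print(s['clock'],s['tool_pos'],s['orientation'],s['ft_force'],s['joints'])
c=bot.calibration('wrist');w=bot.camera('wrist')[:,:,::-1]
t=bot.camera('scene')[:,:,::-1][135:235,305:385]
for P in([.489,-.213,.0895],[.5375,.041,.04]):
    p=c['K']@(c['rotation'].T@(np.array(P)-c['eye']));print(p[:2]/p[2])
a=np.hstack([cv2.resize(w,(480,300)),cv2.resize(t,(240,300),interpolation=2)])
cv2.imwrite('pics/w2.png',a)
E
```

```text
8.4833 [ 0.4885 -0.2135  0.1793] [[-0.9714 -0.2375  0.    ]
 [-0.2375  0.9714  0.0001]
 [-0.      0.0001 -1.    ]] [0.428  0.4364 0.9263] [-0.4337  0.3063  1.7615  0.0001  1.0739 -2.2444]
[320.4179 205.6449]
[541.8325 283.0691]
```

View pics/w2.png

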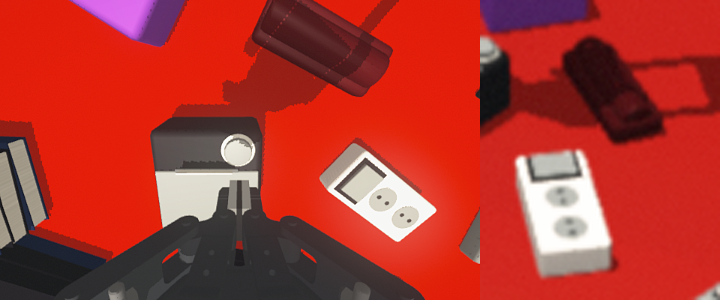

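The wrist view shows the button at about (317,200) full-scale against a prediction of (320,206), so it needs a nudge of about 2 mm. The scene crop shows the paddle lying flat. Going down on the button.

{"api": "play_rows", "payload": {"deltas": [[[0.002, -0.001, 0.015], 0, 0], [[0, 0, 0.02], 0, 0], [[0, 0, 0.02], 0, 0], [[0, 0, 0.011], 0, 0], [[0, 0, 0.005], 0, 0], [[0, 0, 0.001], 0, 0], [[0, 0, 0], 0, 0], [[0, 0, 0], 0, 0], [[0, 0, 0], 0, 0], [[0, 0, 0], 0, 0]]}}

```text
clock: 9.42
tool_pos: [0.4873, -0.2152, 0.1081]
orientation: [[-0.971, -0.238, 0.002], [-0.238, 0.971, -0.001], [-0.001, -0.001, -1.0]]
ft_force: [-0.0, -0.8, 0.5]
finger_gap: 0.001
finger_force: 0.0
```

{"api": "play_rows", "payload": {"deltas": [[[0, 0, 0.001], 0, 0], [[0, 0, 0.001], 0, 0], [[0, 0, 0.001], 0, 0], [[0, 0, 0.001], 0, 0], [[0, 0, 0.001], 0, 0], [[0, 0, 0.001], 0, 0], [[0, 0, 0], 0, 0], [[0, 0, 0], 0, 0], [[0, 0, 0], 0, 0], [[0, 0, 0], 0, 0]]}}

```text
clock: 10.25
tool_pos: [0.4868, -0.215, 0.1013]
orientation: [[-0.971, -0.238, 0.0], [-0.238, 0.971, 0.0], [-0.0, 0.0, -1.0]]
ft_force: [-0.6, -0.3, 1.1]
finger_gap: 0.001
finger_force: 0.8
```

{"api": "play_rows", "payload": {"deltas": [[[0, 0, 0.001], 0, 0], [[0, 0, 0.001], 0, 0], [[0, 0, 0.001], 0, 0], [[0, 0, 0.001], 0, 0], [[0, 0, 0.0005], 0, 0], [[0, 0, 0], 0, 0], [[0, 0, 0], 0, 0], [[0, 0, 0], 0, 0], [[0, 0, 0], 0, 0], [[0, 0, 0], 0, 0]]}}

```text
clock: 11.08
tool_pos: [0.4868, -0.215, 0.0969]
orientation: [[-0.971, -0.238, 0.0], [-0.238, 0.971, 0.0], [-0.0, 0.0, -1.0]]
ft_force: [-0.9, 0.6, 3.9]
finger_gap: -0.002
finger_force: 2.0
```

{"api": "play_rows", "payload": {"deltas": [[[0, 0, 0.0005], 0, 0], [[0, 0, 0], 0, 0], [[0, 0, 0], 0, 0], [[0, 0, 0], 0, 0], [[0, 0, 0], 0, 0], [[0, 0, 0], 0, 0], [[0, 0, 0], 0, 0], [[0, 0, 0], 0, 0], [[0, 0, 0], 0, 0], [[0, 0, 0], 0, 0]]}}

```text
clock: 11.92
tool_pos: [0.4868, -0.215, 0.0966]
orientation: [[-0.971, -0.238, 0.0], [-0.238, 0.971, 0.0], [-0.0, -0.0, -1.0]]
ft_force: [-1.4, -0.3, 4.8]
finger_gap: -0.003
finger_force: 2.9
```

{"api": "play_rows", "payload": {"deltas": [[[0, 0, 0.0005], 0, 0], [[0, 0, 0.0005], 0, 0], [[0, 0, 0], 0, 0], [[0, 0, 0], 0, 0], [[0, 0, 0], 0, 0], [[0, 0, 0], 0, 0], [[0, 0, 0], 0, 0], [[0, 0, 0], 0, 0], [[0, 0, 0], 0, 0], [[0, 0, 0], 0, 0]]}}

```text
clock: 12.75
tool_pos: [0.4868, -0.215, 0.096]
orientation: [[-0.971, -0.238, 0.0], [-0.238, 0.971, -0.0], [-0.0, -0.0, -1.0]]
ft_force: [-2.7, 0.9, 8.3]
finger_gap: -0.0
finger_force: 4.4
```

{"api": "play_rows", "payload": {"deltas": [[[0, 0, -0.002], 0, 0], [[0, 0, -0.008], 0, 0], [[0, 0, -0.025], 0, 0], [[0, 0, -0.025], 0, 0], [[0, 0, -0.025], 0, 0], [[-0.0055, 0.029, 0], 0, 0], [[-0.0055, 0.029, 0], 0, 0], [[-0.0055, 0.029, 0], 0, 0], [[-0.0055, 0.029, 0], 0, 0], [[-0.0055, 0.029, 0], 0, 0]]}}

```text
clock: 13.58
tool_pos: [0.4788, -0.0664, 0.1804]
orientation: [[-0.971, -0.237, 0.0], [-0.237, 0.971, 0.0], [-0.0, 0.0, -1.0]]
ft_force: [0.4, -0.2, 0.2]
finger_gap: -0.0
finger_force: 0.0
```

{"api": "play_rows", "payload": {"deltas": [[[-0.0055, 0.029, 0], 0, 0], [[-0.0055, 0.029, 0], 0, 0], [[-0.0055, 0.029, 0], 0, 0], [[-0.0055, 0.029, 0], 0, 0], [[-0.0055, 0.029, 0], 0, 0], [[-0.0055, 0.029, 0], 0, 0], [[-0.0055, 0.029, 0], 0, 0], [[-0.0055, 0.029, 0], 0, 0], [[-0.0055, 0.029, 0], 0, 0], [[-0.0055, 0.0245, 0], 0, 0]]}}

```text
clock: 14.42
tool_pos: [0.4641, 0.2247, 0.1803]
orientation: [[-0.971, -0.239, 0.0], [-0.239, 0.971, 0.0], [-0.0, 0.0, -1.0]]
ft_force: [1.0, -1.1, -0.1]
finger_gap: -0.001
finger_force: 0.0
```

{"api": "play_rows", "payload": {"deltas": [[[0, 0, 0], 0.11, 0], [[0, 0, 0.02], 0, 0], [[0, 0, 0.02], 0, 0], [[0, 0, 0], 0, 0], [[0, 0, 0], 0, 0], [[0, 0, 0], 0, 0], [[0, 0, 0], 0, 0], [[0, 0, 0], 0, 0], [[0, 0, 0], 0, 0], [[0, 0, 0], 0, 0]]}}

```text
clock: 15.25
tool_pos: [0.4648, 0.2229, 0.1409]
orientation: [[-0.992, -0.13, 0.001], [-0.13, 0.992, 0.001], [-0.001, 0.0, -1.0]]
ft_force: [-1.3, 0.4, 0.1]
finger_gap: 0.003
finger_force: 0.0
```

```bash
python3 - <<'E'
from rig import bot
import cv2,numpy as np
np.set_printoptions(precision=4,suppress=True)
s=bot.state();print(s['clock'],s['tool_pos'],s['orientation'],s['ft_force'],s['joints'])
c=bot.calibration('wrist');w=bot.camera('wrist')[:,:,::-1]
t=bot.camera('scene')[:,:,::-1][130:190,265:325]
for P in([.4645,.223,.0436],):
    p=c['K']@(c['rotation'].T@(np.array(P)-c['eye']));print(p[:2]/p[2])
a=np.hstack([cv2.resize(w,(480,300)),cv2.resize(t,(300,300),interpolation=2)])
cv2.imwrite('pics/w3.png',a)
E
```

```text
15.25 [0.4648 0.2229 0.1409] [[-0.9915 -0.1298  0.0011]
 [-0.1298  0.9915  0.0005]
 [-0.0012  0.0004 -1.    ]] [-1.2558  0.403   0.1077] [ 0.4248  0.319   1.8541  0.0001  0.9672 -1.2762]
[320.1257 200.9992]
```

View pics/w3.png

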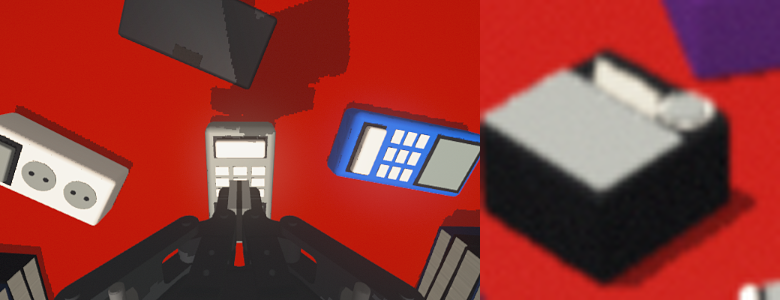

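The bar key appears at about (321,199) in the wrist view against a predicted (320,201), and the printer button looks down. Pressing the bar key.

{"api": "play_rows", "payload": {"deltas": [[[0.001, 0, 0.02], 0, 0], [[0, 0, 0.02], 0, 0], [[0, 0, 0.02], 0, 0], [[0, 0, 0.012], 0, 0], [[0, 0, 0.006], 0, 0], [[0, 0, 0.002], 0, 0], [[0, 0, 0], 0, 0], [[0, 0, 0], 0, 0], [[0, 0, 0], 0, 0], [[0, 0, 0], 0, 0]]}}

```text
clock: 16.18
tool_pos: [0.464, 0.2229, 0.0611]
orientation: [[-0.992, -0.13, 0.002], [-0.13, 0.992, 0.001], [-0.002, 0.001, -1.0]]
ft_force: [0.1, 0.8, -0.1]
finger_gap: 0.002
finger_force: 0.0
```

{"api": "play_rows", "payload": {"deltas": [[[0, 0, 0.001], 0, 0], [[0, 0, 0.001], 0, 0], [[0, 0, 0.001], 0, 0], [[0, 0, 0.001], 0, 0], [[0, 0, 0.001], 0, 0], [[0, 0, 0.001], 0, 0], [[0, 0, 0.001], 0, 0], [[0, 0, 0], 0, 0], [[0, 0, 0], 0, 0], [[0, 0, 0], 0, 0]]}}

```text
clock: 17.02
tool_pos: [0.4636, 0.2227, 0.0533]
orientation: [[-0.992, -0.13, 0.0], [-0.13, 0.992, 0.0], [-0.0, 0.0, -1.0]]
ft_force: [-0.1, 0.7, 1.9]
finger_gap: -0.002
finger_force: 0.7
```

{"api": "play_rows", "payload": {"deltas": [[[0, 0, 0.001], 0, 0], [[0, 0, 0.001], 0, 0], [[0, 0, 0.0005], 0, 0], [[0, 0, 0], 0, 0], [[0, 0, 0], 0, 0], [[0, 0, 0], 0, 0], [[0, 0, 0], 0, 0], [[0, 0, 0], 0, 0], [[0, 0, 0], 0, 0], [[0, 0, 0], 0, 0]]}}

```text
clock: 17.85
tool_pos: [0.4636, 0.2227, 0.0509]
orientation: [[-0.992, -0.13, 0.0], [-0.13, 0.992, 0.0], [-0.0, 0.0, -1.0]]
ft_force: [-0.9, -0.5, 4.8]
finger_gap: -0.001
finger_force: 2.2
```

{"api": "play_rows", "payload": {"deltas": [[[0, 0, 0.0005], 0, 0], [[0, 0, 0], 0, 0], [[0, 0, 0], 0, 0], [[0, 0, 0], 0, 0], [[0, 0, 0], 0, 0], [[0, 0, 0], 0, 0], [[0, 0, 0], 0, 0], [[0, 0, 0], 0, 0], [[0, 0, 0], 0, 0], [[0, 0, 0], 0, 0]]}}

```text
clock: 18.68
tool_pos: [0.4636, 0.2227, 0.0506]
orientation: [[-0.992, -0.13, 0.0], [-0.13, 0.992, 0.0], [-0.0, 0.0, -1.0]]
ft_force: [-0.7, -0.8, 7.1]
finger_gap: 0.004
finger_force: 3.1
```

{"api": "play_rows", "payload": {"deltas": [[[0, 0, 0.0004], 0, 0], [[0, 0, 0], 0, 0], [[0, 0, 0], 0, 0], [[0, 0, 0], 0, 0], [[0, 0, -0.002], 0, 0], [[0, 0, -0.008], 0, 0], [[0, 0, -0.03], 0, 0], [[0, 0, -0.03], 0, 0], [[0, 0, -0.03], 0, 0], [[0, 0, -0.03], 0, 0]]}}

```text
clock: 19.52
tool_pos: [0.4629, 0.2224, 0.1811]
orientation: [[-0.992, -0.13, -0.001], [-0.13, 0.992, -0.001], [0.001, -0.0, -1.0]]
ft_force: [1.0, 0.3, 0.0]
finger_gap: 0.003
finger_force: 0.0
```

{"api": "play_rows", "payload": {"deltas": [[[0.025, 0.03, -0.01], 0, 0], [[0.025, 0.03, 0], 0, 0], [[0, 0.03, 0], 0, 0], [[0, 0.03, 0], 0, 0], [[0, 0.03, 0], 0, 0], [[0, 0, 0], 0, 0], [[0, 0, 0], 0, 0], [[0, 0, 0], 0, 0], [[0, 0, 0], 0, 0], [[0, 0, 0], 0, 0]]}}

```text
clock: 20.35
tool_pos: [0.3946, 0.3638, 0.1899]
orientation: [[-0.992, -0.128, -0.0], [-0.128, 0.992, -0.0], [0.0, -0.0, -1.0]]
ft_force: [0.0, -0.1, 0.2]
finger_gap: 0.002
finger_force: 0.0
```

```bash
python3 - <<'E'
from rig import bot
import cv2,numpy as np
s=bot.state();print(s['clock'],s['tool_pos'],s['ft_force'])
a=bot.camera('scene')[:,:,::-1];cv2.imwrite('pics/s9.png',a);b=cv2.imread('pics/scene0.png')
f=lambda i:np.hstack([cv2.resize(i[y:y+60,x:x+60],(260,260),interpolation=2) for x,y in((265,130),(303,170),(350,220))])
cv2.imwrite('pics/cmp.png',np.vstack([f(b),f(a)]))
E
```

```text
20.35 [0.39457825 0.36377397 0.18990257] [ 0.0160393  -0.07967252  0.21499636]
```

View pics/cmp.png

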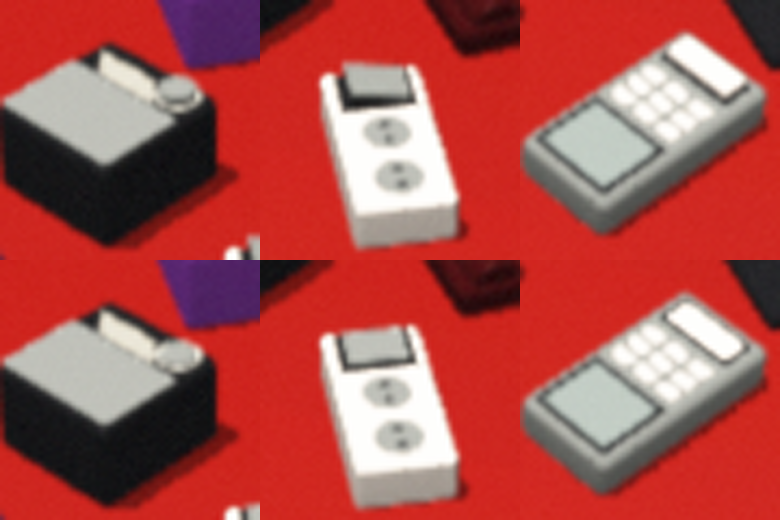

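The before/after crops show all three switches down and the three devices where they were. Handing in.

```bash
python3 -c "
from rig import bot
print(bot.hand_in())"
```

```text
the job is handed in; nothing more can be done
None
```

The paddle, then the printer button, then the bar key were pressed all the way down in that order with light fingertip force (under about 10 N); the final picture shows all three down and the devices unmoved, and the job was handed in at about 20 s.

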